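Lock up the drone battery safe

TASK

Lock the battery safe: slide the bolt by its red knob fully home, towards the padlock, so that its slotted end lies under the raised shackle, then press the shackle straight down into the brass lock body until it clicks and stays down. Leave the battery pack and the wrench where they lie on the lid.

Things in the scene. Friction and masses are not known exactly. Their poses are not given: they have to be found in the camera images.
- case: Grey battery safe, fixed, lid shut, a brass padlock upright in a dark cradle at its front. Origin: on the bench under the vertical axis of the padlock; its +x points from padlock to safe, z up. Safe: x 30 to 270 mm, y -150 to 150, lid top z = 100 mm. Lock body 54 (x) by 30 mm (y), top z = 100 mm. Two straps over the bolt, 54 mm wide, 14 long, top z = 114 mm, at x = 60 and 200 mm.
- bolt (a joint): Flat dark steel bolt, 26 mm wide, 5 thick, on the lid along the safe's x, sliding towards the padlock. In m: 0 withdrawn, 0.055 fully home on its end stop; starts 0 to 0.02. Friction about 2.5 N, stays where left. Its end slot (20 by 16 mm) takes the shackle's short leg: with the bolt only partly under it the leg strikes the bolt, and a shackle pressed down first keeps the bolt out.
- knob_top (a point): Centre of the top of the bolt's upright red round knob, 18 mm in diameter, 34 mm tall; top at z = 143 mm, bolt's upper face at z = 109 mm. In the safe's frame it is at x = 160 mm minus the bolt's value, y = 0, so it ends at x = 105 mm. Only bolt and straps stand within 80 mm of it in y.
- shackle (a joint): The padlock's shackle, sliding vertically. In m: 0 raised (start), grows when pressed down, 0.025 fully down on its stop. A light spring lifts it; a hidden pawl resists with up to about 12 N, most at 12 to 15 mm, and snaps it down past 19 mm, after which it stays down by itself. Let go earlier, it springs back up.
- bow_top (a point): Middle of the top of the shackle's bow, on the vertical axis through the safe's origin. The shackle is a bright metal U of 10 mm round bar, legs 30 mm apart along the safe's x, the bow's straight top 12 mm long in x. Its top is at z = 160 mm raised, z = 135 mm locked.
- pack: Blue and yellow battery pack, 75 by 35 by 34 mm, lying on the lid on the -y side of the bolt, long side about along the safe's x. Origin: centre of its underside.
- wrench: Small steel wrench, 120 mm long, lying flat on the lid on the +y side of the bolt, about along the safe's x. Origin: centre of its underside.

How it is judged:
By the outcome, as a careful person would: the job done as asked, in the order asked, and still so for the second after the job is handed in, with the robot touching nothing.
It also fails if it takes over 48 s, if anything falls off the work surface, if the arm or the gripper's body presses on something with over 40 N, if the wrist force passes 120 N, or if a joint passes its speed limit or range.

ROBOT

A 6-joint arm with a two-finger parallel gripper is mounted at the origin on the work surface. World frame = base frame: x ahead of the robot, y to its left, z up, the work surface at z = 0. Lengths are in m, angles in rad, forces in N, time in s.
With the tool pointing down it reaches from about 0.3 to 0.775 m from the base axis. Payload 14.6 kg.
Tool frame: the origin (TCP) lies midway between the tips of the shut fingers; the grasp point (between the pads) lies grasp_offset behind it (grasp_offset is the distance from the TCP to the grasp point, in m); x points along the fingers, y is the direction in which the jaws open and shut, and the axes are right-handed (so a half turn about x gives the same grasp; the last joint's range is limited). The gripper opens to 94 mm and grips with 3 to 60 N. Pads are 16 mm wide; open, the fingers measure 119 mm over their backs; the gripper's body (75 mm by 177 mm) begins 78 mm behind the grasp point.
Start: joints at [1.158, 0.3, 1.521, -0, 1.321, -0.067], TCP at [0.186, 0.517, 0.205] pointing down, gripper open.
Joint ranges: [-3.03, 3.03], [-0.79, 2.21], [0.23, 2.52], [-1.04, 4.18], [0, 3.07], [-2.55, 2.55]. Speed limits (rad/s): [2.22, 2.22, 2.57, 3.14, 3.14, 3.14].

INTERFACE

Orientations are given as [roll, pitch, yaw] about the fixed x, y, z axes, in that order (R = Rz(yaw) Ry(pitch) Rx(roll)).
In Python, from rig import get_state, grab_frame, finish_job, grasp_offset gives the robot as it stands.
- The arm moves only by the tool apply_moves, never from a script. Its argument "targets" is a list of rows, each an object with "twist": the turn, a rotation vector about the tool's x, y, z in rad, a list of three; "translation": the shift along the tool's x, y, z in m, a list of three; "hand": the finger opening in m, from 0 to 0.094. In form: [{"twist": [rx, ry, rz], "translation": [x, y, z], "hand": hand}, ...]. A call has exactly 5 rows; each row shifts and turns the commanded pose from where the row before left it, along the tool's axes as they then stand; what a row does not reach is not made up. A row lasts 1/10 s, in which the tool goes at most 50 mm and 8.59 degrees, less where a joint would pass 70% of its speed; a pose out of reach is approached as far as the arm can. A call is refused whole if a number of a shift passes 0.05 or a number of a turn 0.15, either way. A call with a gripper value outside its range is refused whole. The fingers move at their own pace and stop on an object; "force" is the grip in N (left out, the last holds). Time passes only in rows, so rows that do not move let the fingers close, or fill a call up. It gives the time, the measured TCP pose, the force and the opening at its end, in the units of the state.
- get_state(): the state, without advancing time (a new reading comes with each control period).
- grab_frame(name): name is "scene" or "top" or "wrist"; returns a dict with "pixels" (384x512x3 uint8, red, green, blue), "fx", "fy", "cx", "cy" (pixels), "distortion" ([k1, k2, p1, p2, k3] as OpenCV has them; the pictures are not rectified), "pose" (4x4, takes a point from camera to world coordinates); the wrist camera has in their place "hand_eye" (4x4, takes a point from camera to tool coordinates, whose origin is the TCP and whose axes are the tool frame's). Camera axes: x right, y down, z forward; pixel columns grow to the right and rows downward; lengths in m; the calibration is good to about 2 mm. A picture is of the moment at which its call begins: read the wrist's pose just before it. There is no depth.
- finish_job(): hands the job in, once; it reports no verdict.
The state is a dict: "time_s": time; "joint_pos": joint angles; "dq": joint speeds; "joint_efforts": joint torques, N m; "tool_pos": TCP position; "tcp_rot": TCP orientation; "force": force on the tool from outside, world axes, zero at the start; "moment": the same for the moment, N m; "grip_width": finger opening in m.
Only numpy, scipy, OpenCV 4.12 (cv2) and the standard library are available. Lean on these libraries where they do the work, as an engineer would, in place of code of your own. Each camera call takes 0.05 s, during which the arm holds its last target. There are 200 camera calls.

## Working session

There is one attempt and no reset: what is moved stays moved. The work goes in short steps, Python scripts to look and compute and a tool call to move; the robot and the scene stay as the last step left them, time stands still between calls to the robot, and variables do not carry over. Pictures are saved under pics/ and viewed, about 8 in all and at most 12, crops included, and the job is handed in when it is done.

Besides the shell and the picture viewer there is one more tool, called after "Emit:" in YAML: its name, and indented under it one key for each argument. apply_moves: Moves the arm, as the interface text tells. Its arguments: {"type":"object","properties":{"targets":{"type":"array","items":{"type":"object","properties":{"twist":{"type":"array","items":{"type":"number"}},"translation":{"type":"array","items":{"type":"number"}},"hand":{"type":"number"}}}},"force":{"type":"number"}},"required":["targets"]}

```bash
mkdir -p pics; ls; cat > h.py <<'E'
import numpy as np, cv2
from rig import get_state, grab_frame, finish_job, grasp_offset
from scipy.spatial.transform import Rotation as R
def tcp():
    s=get_state(); T=np.eye(4); T[:3,:3]=R.from_euler('xyz',s['tcp_rot']).as_matrix(); T[:3,3]=s['tool_pos']; return T
def shot(n,f=None):
    T=tcp(); d=grab_frame(n)
    d['P']=np.array(d['pose']) if 'pose' in d else T@np.array(d['hand_eye'])
    d['K']=np.array([[d['fx'],0,d['cx']],[0,d['fy'],d['cy']],[0,0,1.]])
    if f: cv2.imwrite('pics/'+f,d['pixels'][:,:,::-1])
    return d
def ray(d,uv):
    p=cv2.undistortPoints(np.array([[uv]],float),d['K'],np.array(d['distortion'],float))[0,0]
    v=d['P'][:3,:3]@np.array([p[0],p[1],1]); return d['P'][:3,3],v/np.linalg.norm(v)
def plane(d,uv,z):
    o,v=ray(d,uv); return o+v*(z-o[2])/v[2]
def tri(*dr):
    A=np.zeros((3,3));b=np.zeros(3)
    for d,uv in dr:
        o,v=ray(d,uv);M=np.eye(3)-np.outer(v,v);A+=M;b+=M@o
    x=np.linalg.solve(A,b)
    return x,[float(np.linalg.norm((np.eye(3)-np.outer(v,v))@(x-o))) for o,v in [ray(*q) for q in dr]]
def blobs(d,lo,hi,amin=15):
    m=cv2.inRange(cv2.cvtColor(d['pixels'],cv2.COLOR_RGB2HSV),np.array(lo),np.array(hi))
    n,_,st,c=cv2.connectedComponentsWithStats(m)
    return [(c[i].round(1).tolist(),st[i].tolist()) for i in range(1,n) if st[i][4]>=amin]
def proj(d,X):
    T=np.linalg.inv(d['P']); r,_=cv2.Rodrigues(T[:3,:3])
    return cv2.projectPoints(np.array(X,float).reshape(-1,1,3),r,T[:3,3],d['K'],np.array(d['distortion'],float))[0][:,0]
E
python3 - <<'E'
from h import *
import pickle
a=shot('scene','s.png');b=shot('top','t.png');w=shot('wrist','w.png')
pickle.dump((a,b,w),open('f0.pkl','wb'))
for d in(a,b,w): print(d['P'].round(3).tolist(),d['fx']); print(blobs(d,(0,150,80),(6,255,255)))
im=[d['pixels'] for d in (a,b)]
s=get_state();print(s,grasp_offset if not callable(grasp_offset) else grasp_offset())
E
```

```text
pics
[[-0.71, 0.57, -0.414, 0.967], [0.704, 0.562, -0.434, 0.432], [-0.014, -0.6, -0.8, 0.872], [0.0, 0.0, 0.0, 1.0]] 437.69865840062926
[([121.8, 75.5], [119, 71, 6, 9, 24]), ([69.0, 91.6], [54, 83, 36, 24, 195]), ([107.6, 110.4], [87, 99, 40, 28, 220]), ([35.9, 180.7], [28, 174, 17, 15, 152]), ([241.4, 208.1], [237, 201, 9, 15, 111]), ([45.3, 236.0], [40, 232, 11, 10, 35]), ([96.8, 256.5], [91, 252, 13, 11, 68]), ([105.5, 298.5], [96, 289, 20, 20, 220])]
[[-0.007, -0.993, 0.122, 0.498], [-1.0, 0.006, -0.004, 0.061], [0.003, -0.122, -0.993, 0.861], [0.0, 0.0, 0.0, 1.0]] 427.6555762625793
[([409.5, 34.4], [406, 28, 8, 16, 99]), ([312.2, 38.9], [307, 32, 11, 15, 152]), ([353.5, 56.4], [349, 50, 10, 14, 128]), ([489.0, 65.6], [482, 61, 14, 9, 96]), ([76.4, 84.2], [74, 82, 6, 5, 21]), ([89.4, 83.6], [87, 82, 6, 4, 23]), ([7.3, 161.3], [6, 159, 4, 5, 15]), ([273.9, 173.1], [269, 168, 11, 11, 93])]
[[0.339, 0.901, 0.27, 0.107], [0.941, -0.325, -0.098, 0.545], [-0.0, 0.287, -0.958, 0.384], [0.0, 0.0, 0.0, 1.0]] 319.1002425398665
[]
{'time_s': 0.15, 'joint_pos': array([ 1.15840672e+00,  3.00326413e-01,  1.52139146e+00,  2.63645005e-06,
        1.32072067e+00, -6.66119018e-02]), 'dq': array([-0.00031872, -0.0013879 , -0.00265002, -0.00182744,  0.0016305 ,
       -0.00085326]), 'joint_efforts': array([-1.17102868e-04, -5.31963587e+01, -3.52819884e+01,  7.08384602e-02,
        2.35567905e-02, -9.01220005e-05]), 'tool_pos': array([0.18634395, 0.51727234, 0.20504592]), 'tcp_rot': array([-1.64042736,  1.56995042, -1.98620572]), 'force': array([ 0.45326564, -0.38269669, -0.52003827]), 'moment': array([ 0.07979355, -0.06010366, -0.02757369]), 'grip_width': 0.09389537394064783} 0.0188
```

View pics/s.png

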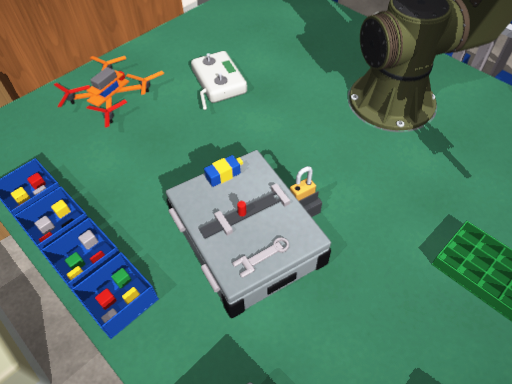

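View pics/t.png

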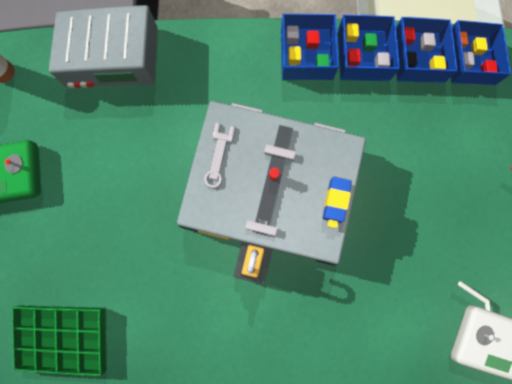

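The scene view shows the knob at (241,204), the raised shackle at (305,169) and the pack and wrench on either side. The top view has the knob at (274,173), the bow at about (253,262) and the lid corners at (212,103), (364,139), (337,262) and (180,225).

```bash
python3 - <<'E'
from h import *
import pickle
a,b,w=pickle.load(open('f0.pkl','rb'))
print('knob',tri((a,(241.3,204.)),(b,(273.9,172.6))))
print('bow',tri((a,(305,169)),(b,(253,262))))
for p in [(212,103),(364,139),(337,262),(180,225)]: print(plane(b,p,.1).round(4))
k=plane(b,(273.9,172.8),.143);q=plane(b,(253,262),.155);d=k-q;print(k,q,np.hypot(*d[:2]),np.degrees(np.arctan2(d[1],d[0])))
c1=cv2.resize(a['pixels'][150:270,180:340],None,fx=4,fy=4,interpolation=2)[:,:,::-1]
c2=cv2.resize(b['pixels'][95:295,170:370],None,fx=3,fy=3,interpolation=2)[:,:,::-1]
cv2.imwrite('pics/c1.png',c1);cv2.imwrite('pics/c2.png',c2)
E
```

```text
knob (array([0.63249429, 0.03371978, 0.13876924]), [0.001167897604905524, 0.0011678976049056223])
bow (array([0.48053884, 0.07078352, 0.1523707 ]), [0.00034058718699741045, 0.00034058718699742774])
[0.7716 0.1468 0.1   ]
[ 0.7015 -0.1343  0.1   ]
[ 0.4774 -0.0773  0.1   ]
[0.5451 0.2021 0.1   ]
[0.63061591 0.03478997 0.143     ] [0.48039337 0.07101314 0.155     ] 0.154528094976106 -13.556939452995357
```

View pics/c2.png

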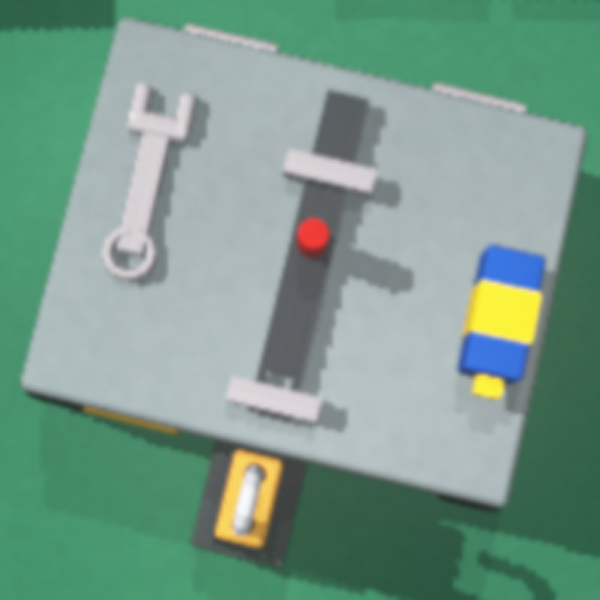

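View pics/c1.png

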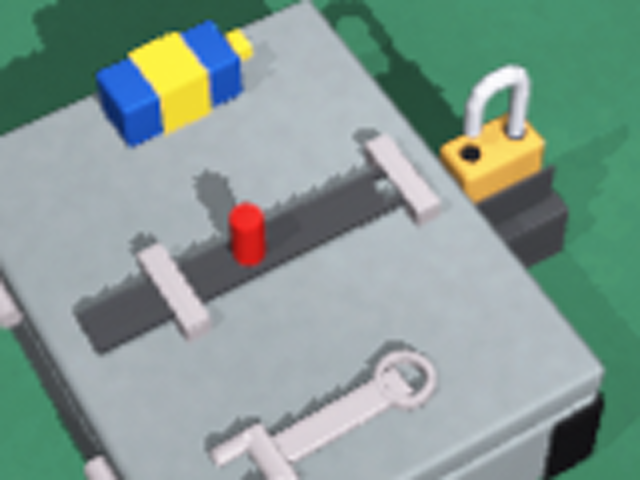

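```bash
cat >> h.py <<'E'
YAW=np.radians(-13.9); EX=np.array([np.cos(YAW),np.sin(YAW),0]); EY=np.array([-np.sin(YAW),np.cos(YAW),0])
def delta(target):
    "rotation left (rotvec, tool axes) and then shift in the tool axes after that rotation; jaws along safe y"
    T=tcp(); best=None
    for s in(1,-1):
        y=s*EY; x=np.array([0,0,-1.]); D=np.c_[x,y,np.cross(x,y)]
        r=R.from_matrix(T[:3,:3].T@D).as_rotvec()
        if best is None or np.linalg.norm(r)<np.linalg.norm(best[0]): best=(r,D)
    g=np.array(target)-T[:3,3]
    print('tcp',T[:3,3].round(4),'rot',best[0].round(4),'shift after rot',(best[1].T@g).round(4),'before rot',(T[:3,:3].T@g).round(4),'axes\n',T[:3,:3].round(3))
E
python3 -c "
from h import *
delta([.6315,.0342,.205])
print(get_state()['joint_pos'])"
```

```text
tcp [0.1863 0.5173 0.205 ] rot [-1.032e-01 -1.000e-04  8.000e-04] shift after rot [ 0.     -0.362   0.5482] before rot [ 3.000e-04 -3.036e-01  5.825e-01] axes
 [[-0.     0.339  0.941]
 [-0.001  0.941 -0.339]
 [-1.    -0.001 -0.   ]]
[ 1.15840672e+00  3.00326413e-01  1.52139146e+00  2.63645005e-06
  1.32072067e+00 -6.66119018e-02]
```

Emit:
apply_moves:
  targets:
    - {"twist": [-0.103, 0, 0], "translation": [0, 0, 0], "hand": 0.06}
    - {"twist": [0, 0, 0], "translation": [0, -0.024, 0.0365], "hand": 0.06}
    - {"twist": [0, 0, 0], "translation": [0, -0.024, 0.0365], "hand": 0.06}
    - {"twist": [0, 0, 0], "translation": [0, -0.024, 0.0365], "hand": 0.06}
    - {"twist": [0, 0, 0], "translation": [0, -0.024, 0.0365], "hand": 0.06}

```text
time_s: 0.65
tool_pos: [0.3058, 0.3877, 0.2053]
tcp_rot: [-1.913, 1.57, -2.155]
force: [0.6, 1.5, 1.3]
grip_width: 0.0609
```

Emit:
apply_moves:
  targets:
    - {"twist": [0, 0, 0], "translation": [0, -0.024, 0.0365], "hand": 0.06}
    - {"twist": [0, 0, 0], "translation": [0, -0.024, 0.0365], "hand": 0.06}
    - {"twist": [0, 0, 0], "translation": [0, -0.024, 0.0365], "hand": 0.06}
    - {"twist": [0, 0, 0], "translation": [0, -0.024, 0.0365], "hand": 0.06}
    - {"twist": [0, 0, 0], "translation": [0, -0.024, 0.0365], "hand": 0.06}

```text
time_s: 1.15
tool_pos: [0.4543, 0.2272, 0.2054]
tcp_rot: [-2.809, 1.571, -3.051]
force: [0.5, 0.8, -0.4]
grip_width: 0.0602
```

Emit:
apply_moves:
  targets:
    - {"twist": [0, 0, 0], "translation": [0, -0.024, 0.0365], "hand": 0.06}
    - {"twist": [0, 0, 0], "translation": [0, -0.024, 0.0365], "hand": 0.06}
    - {"twist": [0, 0, 0], "translation": [0, -0.024, 0.0365], "hand": 0.06}
    - {"twist": [0, 0, 0], "translation": [0, 0, 0], "hand": 0.06}
    - {"twist": [0, 0, 0], "translation": [0, 0, 0], "hand": 0.06}

```text
time_s: 1.65
tool_pos: [0.5424, 0.132, 0.2049]
tcp_rot: [-2.837, 1.57, -3.081]
force: [-0.7, 0.1, -0.7]
grip_width: 0.06
```

```bash
python3 -c "
from h import *
delta([.6315,.0342,.205])
w=shot('wrist','w1.png');print(blobs(w,(0,150,80),(6,255,255)))
import pickle;pickle.dump(w,open('w1.pkl','wb'))
print(proj(w,[[.6315,.0342,.143],[.4795,.0705,.16]]))
print(get_state()['force'])"
```

```text
tcp [0.5424 0.132  0.2049] rot [-0.0017 -0.001   0.0003] shift after rot [-1.00e-04 -7.36e-02  1.10e-01] before rot [-0.0002 -0.0734  0.1102] axes
 [[-0.001  0.242  0.97 ]
 [-0.     0.97  -0.242]
 [-1.    -0.    -0.001]]
[]
[[176.11814664 323.55004365]
 [151.43166321 156.22013321]]
[-0.32397478  0.36488509  0.2841161 ]
```

View pics/w1.png

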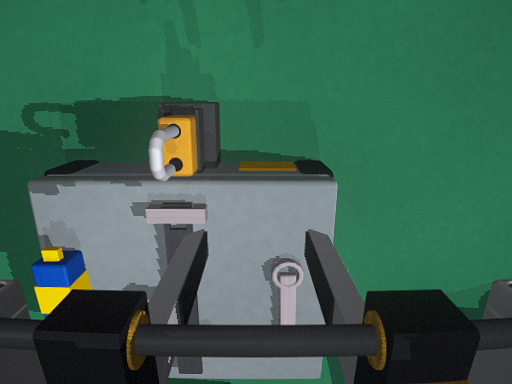

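The wrist view, with padlock side up, shows the bow top at about (156,151) against a predicted (151,156), so they agree within a few mm. The gripper hides the knob. I'm carrying on to above the knob.

Emit:
apply_moves:
  targets:
    - {"twist": [0, 0, 0], "translation": [0, -0.0245, 0.0367], "hand": 0.06}
    - {"twist": [0, 0, 0], "translation": [0, -0.0245, 0.0367], "hand": 0.06}
    - {"twist": [0, 0, 0], "translation": [0, -0.0245, 0.0367], "hand": 0.06}
    - {"twist": [0, 0, 0], "translation": [0, 0, 0], "hand": 0.06}
    - {"twist": [0, 0, 0], "translation": [0, 0, 0], "hand": 0.06}

```text
time_s: 2.2
tool_pos: [0.6312, 0.0355, 0.205]
tcp_rot: [-3.137, 1.57, 2.904]
force: [-0.6, 0.2, 0.6]
grip_width: 0.0601
```

```bash
python3 -c "
from h import *
import pickle
delta([.6315,.0342,.205])
w=shot('wrist','w2.png');s=shot('scene','s2.png')
for lo in (0,170):
  for d in (w,s): print(blobs(d,(lo,130,60),(lo+9,255,255)))
print(proj(w,[[.6315,.0342,.143],[.4795,.0705,.16]]),proj(s,[[.6315,.0342,.143]]),proj(s,[tcp()[:3,3]]))
w1=pickle.load(open('w1.pkl','rb'))
pickle.dump((w,s),open('w2.pkl','wb'))
im=np.hstack([w['pixels'][100:384,60:460],cv2.resize(s['pixels'][130:272,150:350],None,fx=2,fy=2)])
cv2.imwrite('pics/m2.png',im[:,:,::-1])"
```

```text
tcp [0.6312 0.0355 0.205 ] rot [ 0.0001 -0.0009  0.    ] shift after rot [ 0.     -0.0012  0.0006] before rot [ 0.     -0.0012  0.0006] axes
 [[-0.001  0.24   0.971]
 [ 0.     0.971 -0.24 ]
 [-1.    -0.    -0.001]]
[([254.4, 208.0], [244, 192, 21, 30, 434]), ([245.4, 378.9], [237, 374, 18, 10, 131]), ([179.5, 381.7], [173, 380, 14, 4, 42])]
[([121.6, 75.5], [119, 71, 6, 10, 33]), ([69.1, 91.5], [54, 83, 36, 24, 212]), ([107.4, 110.4], [86, 99, 41, 28, 235]), ([35.9, 180.7], [28, 173, 17, 16, 153]), ([241.4, 207.9], [237, 201, 9, 15, 115]), ([45.3, 236.0], [40, 232, 11, 10, 35]), ([96.8, 256.5], [91, 252, 13, 11, 68]), ([105.5, 298.5], [96, 289, 20, 20, 220])]
[([253.1, 195.6], [246, 191, 15, 12, 67])]
[([95.8, 254.4], [90, 251, 14, 10, 16])]
[[255.01544733 210.35313984]
 [252.76332317 -15.4744173 ]] [[242.28535778 202.75430527]] [[241.892827 184.347153]]
```

View pics/m2.png

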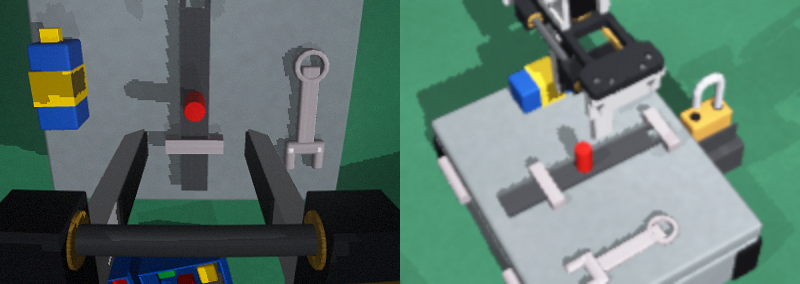

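The knob is midway between the fingers: in the wrist image its top disc is at (254,212) against a predicted (255,210). Next I check its height across the views.

```bash
python3 -c "
from h import *
import pickle
a,b,_=pickle.load(open('f0.pkl','rb'));w,s=pickle.load(open('w2.pkl','rb'));w1=pickle.load(open('w1.pkl','rb'))
x,e=tri((a,(241.3,203.8)),(b,(273.9,172.6)),(w,(254.4,211.5)));print(x,e)
y,e=tri((a,(305,168.)),(b,(253,262)),(w1,(156,151)));print(y,e,np.hypot(*(x-y)[:2]),np.degrees(np.arctan2(*(x-y)[1::-1])))
delta([x[0],x[1],.117])"
```

```text
[0.63273586 0.03365607 0.14001762] [0.0008763317984698089, 0.0015711207534386735, 0.000711270346722925]
[0.47898732 0.07079068 0.15266323] [0.0017928000256381186, 0.0013704895852802662, 0.0022447625098455056] 0.15816950674801303 -13.578497946775622
tcp [0.6309 0.0363 0.2057] rot [ 0.0015 -0.0001 -0.0002] shift after rot [ 0.0887 -0.0021  0.0025] before rot [ 0.0887 -0.0021  0.0025] axes
 [[-0.     0.239  0.971]
 [ 0.     0.971 -0.239]
 [-1.     0.    -0.   ]]
```

Emit:
apply_moves:
  targets:
    - {"twist": [0, 0, 0], "translation": [0.03, -0.0015, 0.0015], "hand": 0.06}
    - {"twist": [0, 0, 0], "translation": [0.03, 0, 0], "hand": 0.06}
    - {"twist": [0, 0, 0], "translation": [0.018, 0, 0], "hand": 0.06}
    - {"twist": [0, 0, 0], "translation": [0.01, 0, 0], "hand": 0.06}
    - {"twist": [0, 0, 0], "translation": [0, 0, 0], "hand": 0.06}

```text
time_s: 2.8
tool_pos: [0.6319, 0.0339, 0.1169]
tcp_rot: [-2.924, 1.569, 3.117]
force: [-0.3, 0.2, -0.5]
grip_width: 0.0595
```

Emit:
apply_moves:
  targets:
    - {"twist": [0, 0, 0], "translation": [0, 0, 0], "hand": 0.0}
    - {"twist": [0, 0, 0], "translation": [0, 0, 0], "hand": 0.0}
    - {"twist": [0, 0, 0], "translation": [0, 0, 0], "hand": 0.0}
    - {"twist": [0, 0, 0], "translation": [0, 0, 0], "hand": 0.0}
    - {"twist": [0, 0, 0], "translation": [0, 0, 0], "hand": 0.0}
  force: 15

```text
time_s: 3.3
tool_pos: [0.6327, 0.0329, 0.1177]
tcp_rot: [0.277, 1.57, 0.034]
force: [-0.5, -0.1, 0.2]
grip_width: 0.0229
```

Emit:
apply_moves:
  targets:
    - {"twist": [0, 0, 0], "translation": [0, 0, 0], "hand": 0.0}
    - {"twist": [0, 0, 0], "translation": [0, 0, 0], "hand": 0.0}
    - {"twist": [0, 0, 0], "translation": [0, 0, 0], "hand": 0.0}
    - {"twist": [0, 0, 0], "translation": [0, 0, 0], "hand": 0.0}
    - {"twist": [0, 0, 0], "translation": [0, 0, 0], "hand": 0.0}

```text
time_s: 3.8
tool_pos: [0.6328, 0.0335, 0.1176]
tcp_rot: [1.127, 1.57, 0.884]
force: [1.5, 5.6, 0.4]
grip_width: 0.0175
```

Emit:
apply_moves:
  targets:
    - {"twist": [0, 0, 0], "translation": [0, 0, -0.01], "hand": 0.0}
    - {"twist": [0, 0, 0], "translation": [0, 0, -0.01], "hand": 0.0}
    - {"twist": [0, 0, 0], "translation": [0, 0, -0.01], "hand": 0.0}
    - {"twist": [0, 0, 0], "translation": [0, 0, -0.01], "hand": 0.0}
    - {"twist": [0, 0, 0], "translation": [0, 0, 0], "hand": 0.0}

```text
time_s: 4.3
tool_pos: [0.5931, 0.0435, 0.1176]
tcp_rot: [1.953, 1.57, 1.711]
force: [0.6, 7.0, 0.9]
grip_width: 0.0178
```

Emit:
apply_moves:
  targets:
    - {"twist": [0, 0, 0], "translation": [0, 0, -0.004], "hand": 0.0}
    - {"twist": [0, 0, 0], "translation": [0, 0, -0.004], "hand": 0.0}
    - {"twist": [0, 0, 0], "translation": [0, 0, -0.002], "hand": 0.0}
    - {"twist": [0, 0, 0], "translation": [0, 0, 0], "hand": 0.0}
    - {"twist": [0, 0, 0], "translation": [0, 0, 0], "hand": 0.0}

```text
time_s: 4.8
tool_pos: [0.5842, 0.0457, 0.1176]
tcp_rot: [1.365, 1.57, 1.122]
force: [1.2, 6.8, -0.2]
grip_width: 0.0176
```

Emit:
apply_moves:
  targets:
    - {"twist": [0, 0, 0], "translation": [0, 0, -0.002], "hand": 0.0}
    - {"twist": [0, 0, 0], "translation": [0, 0, 0], "hand": 0.0}
    - {"twist": [0, 0, 0], "translation": [0, 0, -0.002], "hand": 0.0}
    - {"twist": [0, 0, 0], "translation": [0, 0, 0], "hand": 0.0}
    - {"twist": [0, 0, 0], "translation": [0, 0, 0], "hand": 0.0}

```text
time_s: 5.3
tool_pos: [0.5824, 0.0462, 0.1179]
tcp_rot: [0.324, 1.565, 0.081]
force: [18.2, 4.7, -7.9]
grip_width: 0.0176
```

The force jumped to 18 N at the end stop after 52 mm of travel. That is 106 mm from the bow axis, against 105 expected. I'm releasing and lifting.

Emit:
apply_moves:
  targets:
    - {"twist": [0, 0, 0], "translation": [0, 0, 0], "hand": 0.05}
    - {"twist": [0, 0, 0], "translation": [0, 0, 0], "hand": 0.05}
    - {"twist": [0, 0, 0], "translation": [0, 0, 0], "hand": 0.05}
    - {"twist": [0, 0, 0], "translation": [0, 0, 0], "hand": 0.05}
    - {"twist": [0, 0, 0], "translation": [0, 0, 0], "hand": 0.05}

```text
time_s: 5.8
tool_pos: [0.5801, 0.0458, 0.1174]
tcp_rot: [-2.502, 1.571, -2.745]
force: [0.7, 0.6, -0.0]
grip_width: 0.0494
```

Emit:
apply_moves:
  targets:
    - {"twist": [0, 0, 0], "translation": [-0.03, 0, 0], "hand": 0.05}
    - {"twist": [0, 0, 0], "translation": [-0.03, 0, 0], "hand": 0.05}
    - {"twist": [0, 0, 0], "translation": [-0.03, 0, 0], "hand": 0.05}
    - {"twist": [0, 0, 0], "translation": [0, 0, 0], "hand": 0.0}
    - {"twist": [0, 0, 0], "translation": [0, 0, 0], "hand": 0.0}

```text
time_s: 6.3
tool_pos: [0.5802, 0.0459, 0.2075]
tcp_rot: [0.165, 1.57, -0.078]
force: [-0.3, -1.2, 0.1]
grip_width: 0.0375
```

```bash
python3 -c "
from h import *
import pickle
delta([.4803,.0710,.205])
w=shot('wrist');s=shot('scene');t=shot('top')
for d in (w,s,t): print(blobs(d,(0,130,60),(9,255,255),60))
O=np.array([.4803,.0711,0]);X=O+.105*EX+[0,0,.143];Bo=O+[0,0,.16]
for d in (w,s,t): print(proj(d,[X,Bo]))
print(get_state()['force'])
im=np.hstack([w['pixels'][0:284,60:460],cv2.resize(s['pixels'][130:272,180:380],None,fx=2,fy=2)])
cv2.imwrite('pics/m3.png',im[:,:,::-1])"
```

```text
tcp [0.5802 0.0459 0.2075] rot [-0.0003  0.0006 -0.0001] shift after rot [ 0.0025  0.0004 -0.103 ] before rot [ 0.0024  0.0003 -0.103 ] axes
 [[ 0.001  0.24   0.971]
 [-0.     0.971 -0.24 ]
 [-1.     0.     0.001]]
[([257.2, 208.7], [247, 192, 21, 31, 446])]
[([69.1, 91.5], [54, 83, 36, 24, 213]), ([107.4, 110.4], [86, 99, 41, 28, 235]), ([36.0, 180.8], [28, 174, 17, 15, 153]), ([262.3, 198.0], [258, 191, 9, 15, 112]), ([96.8, 256.5], [91, 252, 13, 11, 68]), ([105.5, 298.5], [96, 289, 20, 20, 220])]
[([409.6, 34.5], [406, 28, 8, 16, 104]), ([312.3, 38.9], [307, 32, 11, 15, 151]), ([353.6, 56.5], [349, 50, 10, 14, 131]), ([488.9, 65.8], [482, 61, 14, 9, 97])]
[[257.06331459 210.78756508]
 [257.26938922  71.07162434]]
[[263.32137962 192.23083722]
 [305.60655042 166.72135271]]
[[267.65854808 201.03280706]
 [252.90411473 262.1363723 ]]
[-0.47036134 -0.08448922  0.09002793]
```

View pics/m3.png

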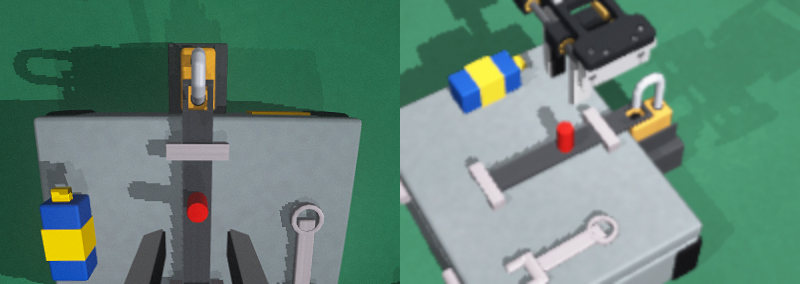

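The bolt is home with its slot under the shackle. In the wrist image the knob is at (257,211) and the bow top at about (258,73), both within 2 px of prediction. Next I shut the fingers and move over the bow.

Emit:
apply_moves:
  targets:
    - {"twist": [0, 0, 0], "translation": [0, 0, -0.035], "hand": 0.0}
    - {"twist": [0, 0, 0], "translation": [0, 0, -0.035], "hand": 0.0}
    - {"twist": [0, 0, 0], "translation": [0, 0, -0.033], "hand": 0.0}
    - {"twist": [0, 0, 0], "translation": [0, 0, 0], "hand": 0.0}
    - {"twist": [0, 0, 0], "translation": [0, 0, 0], "hand": 0.0}

```text
time_s: 6.95
tool_pos: [0.4801, 0.0708, 0.2073]
tcp_rot: [-2.344, 1.571, -2.586]
force: [-0.7, -0.8, -0.1]
grip_width: 0.0004
```

Emit:
apply_moves:
  targets:
    - {"twist": [0, 0, 0], "translation": [0.02, 0, 0], "hand": 0.0}
    - {"twist": [0, 0, 0], "translation": [0.015, 0, 0], "hand": 0.0}
    - {"twist": [0, 0, 0], "translation": [0, 0, 0], "hand": 0.0}
    - {"twist": [0, 0, 0], "translation": [0, 0, 0], "hand": 0.0}
    - {"twist": [0, 0, 0], "translation": [0, 0, 0], "hand": 0.0}

```text
time_s: 7.45
tool_pos: [0.4808, 0.0706, 0.1731]
tcp_rot: [0.289, 1.57, 0.046]
force: [0.7, -0.9, 0.7]
grip_width: 0.0005
```

```bash
python3 -c "
from h import *
delta([.4803,.0710,.16])
s=get_state();print(s['grip_width'],s['force'])
s=shot('scene');t=shot('top');w=shot('wrist')
print(proj(w,[[.4803,.071,.16]]))
im=np.hstack([cv2.resize(s['pixels'][110:210,250:350],None,fx=4,fy=4),cv2.resize(t['pixels'][210:310,200:300],None,fx=4,fy=4)])
cv2.imwrite('pics/m4.png',im[:,:,::-1])"
```

```text
tcp [0.4808 0.0706 0.1731] rot [-0.0004  0.0008 -0.0002] shift after rot [ 0.0131  0.0003 -0.0006] before rot [ 0.0131  0.0003 -0.0006] axes
 [[ 0.001  0.241  0.971]
 [ 0.     0.971 -0.241]
 [-1.     0.     0.001]]
0.0004538590164904445 [ 0.70667458 -0.92196913  0.71568209]
[[257.07815094 233.62321171]]
```

View pics/m4.png

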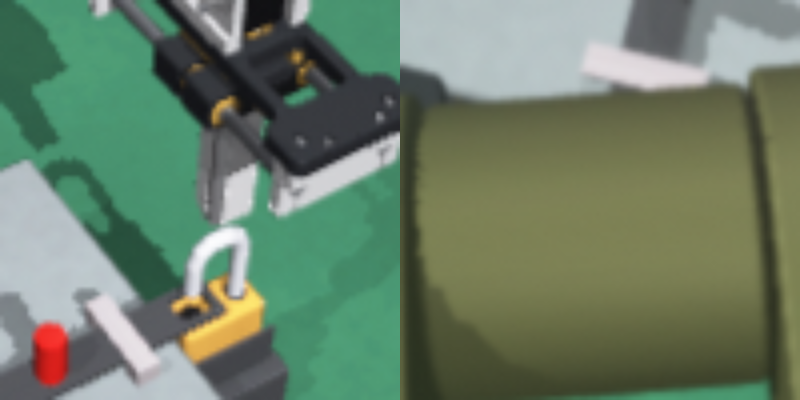

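The shut fingers are right above the bow, and the bolt's slot is around the short leg's hole. Pressing down now.

Emit:
apply_moves:
  targets:
    - {"twist": [0, 0, 0], "translation": [0.006, 0, 0], "hand": 0.0}
    - {"twist": [0, 0, 0], "translation": [0.005, 0, 0], "hand": 0.0}
    - {"twist": [0, 0, 0], "translation": [0.005, 0, 0], "hand": 0.0}
    - {"twist": [0, 0, 0], "translation": [0.005, 0, 0], "hand": 0.0}
    - {"twist": [0, 0, 0], "translation": [0, 0, 0], "hand": 0.0}

```text
time_s: 8.1
tool_pos: [0.48, 0.0707, 0.1507]
tcp_rot: [-2.804, 1.57, -3.047]
force: [0.3, 1.0, 0.6]
grip_width: 0.0005
```

```bash
python3 -c "
from h import *
print(get_state()['force'],tcp()[:3,3])
s=shot('scene');w=shot('wrist')
im=np.hstack([cv2.resize(s['pixels'][120:200,260:340],None,fx=5,fy=5),cv2.resize(w['pixels'][180:340,177:337],None,fx=2.5,fy=2.5)])
cv2.imwrite('pics/m5.png',im[:,:,::-1])"
```

```text
[0.30054182 0.99335968 0.60507501] [0.48001375 0.07066726 0.15073232]
```

View pics/m5.png

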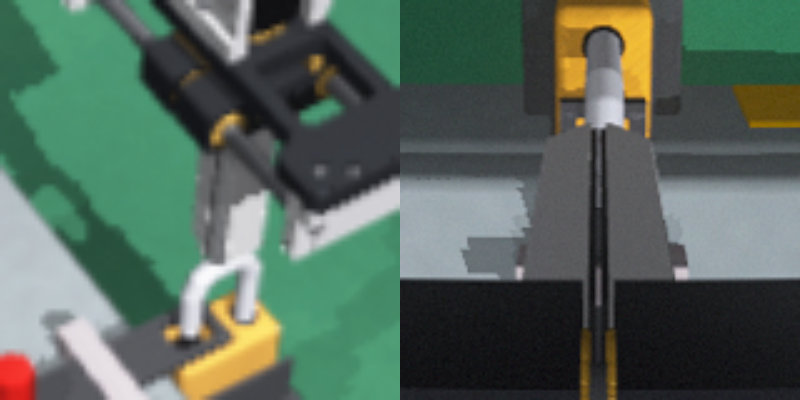

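The fingers are on the bow, which has come down about 8–9 mm at low force, and the short leg is in the bolt's slot. I'm still pressing.

Emit:
apply_moves:
  targets:
    - {"twist": [0, 0, 0], "translation": [0.003, 0, 0], "hand": 0.0}
    - {"twist": [0, 0, 0], "translation": [0.003, 0, 0], "hand": 0.0}
    - {"twist": [0, 0, 0], "translation": [0, 0, 0], "hand": 0.0}
    - {"twist": [0, 0, 0], "translation": [0, 0, 0], "hand": 0.0}
    - {"twist": [0, 0, 0], "translation": [0, 0, 0], "hand": 0.0}

```text
time_s: 8.7
tool_pos: [0.4804, 0.0707, 0.146]
tcp_rot: [0.26, 1.57, 0.017]
force: [-2.8, -0.1, 6.5]
grip_width: 0.0005
```

Emit:
apply_moves:
  targets:
    - {"twist": [0, 0, 0], "translation": [0.003, 0, 0], "hand": 0.0}
    - {"twist": [0, 0, 0], "translation": [0.003, 0, 0], "hand": 0.0}
    - {"twist": [0, 0, 0], "translation": [0.003, 0, 0], "hand": 0.0}
    - {"twist": [0, 0, 0], "translation": [0, 0, 0], "hand": 0.0}
    - {"twist": [0, 0, 0], "translation": [0, 0, 0], "hand": 0.0}

```text
time_s: 9.2
tool_pos: [0.4802, 0.0707, 0.1364]
tcp_rot: [0.628, 1.571, 0.386]
force: [0.3, 0.2, 0.4]
grip_width: 0.0007
```

Emit:
apply_moves:
  targets:
    - {"twist": [0, 0, 0], "translation": [0.001, 0, 0], "hand": 0.0}
    - {"twist": [0, 0, 0], "translation": [0.001, 0, 0], "hand": 0.0}
    - {"twist": [0, 0, 0], "translation": [0.001, 0, 0], "hand": 0.0}
    - {"twist": [0, 0, 0], "translation": [0, 0, 0], "hand": 0.0}
    - {"twist": [0, 0, 0], "translation": [0, 0, 0], "hand": 0.0}

```text
time_s: 9.7
tool_pos: [0.4806, 0.0707, 0.1348]
tcp_rot: [0.275, 1.569, 0.033]
force: [-5.6, -1.7, 16.8]
grip_width: 0.0006
```

Emit:
apply_moves:
  targets:
    - {"twist": [0, 0, 0], "translation": [-0.005, 0, 0], "hand": 0.0}
    - {"twist": [0, 0, 0], "translation": [-0.03, 0, 0], "hand": 0.0}
    - {"twist": [0, 0, 0], "translation": [-0.03, 0, 0], "hand": 0.0}
    - {"twist": [0, 0, 0], "translation": [-0.03, 0, 0], "hand": 0.0}
    - {"twist": [0, 0, 0], "translation": [0, 0, 0], "hand": 0.0}

```text
time_s: 10.2
tool_pos: [0.4815, 0.0708, 0.2321]
tcp_rot: [0.312, 1.565, 0.069]
force: [-0.3, 0.4, 0.4]
grip_width: 0.0006
```

```bash
python3 -c "
from h import *
print(get_state()['force'],tcp()[:3,3])
s=shot('scene');w=shot('wrist')
print(proj(s,[[.4803,.071,.16],[.4803,.071,.135]]),blobs(s,(0,130,60),(9,255,255),60)[3])
im=np.hstack([cv2.resize(s['pixels'][130:230,230:330],None,fx=4,fy=4),cv2.resize(w['pixels'][:,56:440],(400,400))])
cv2.imwrite('pics/m6.png',im[:,:,::-1])"
```

```text
[-0.29002802  0.40481105  0.3571298 ] [0.4815086  0.07081799 0.23205962]
[[305.57111345 166.69601474]
 [304.73013298 174.14700522]] ([262.4, 198.0], [258, 191, 9, 15, 111])
```

View pics/m6.png

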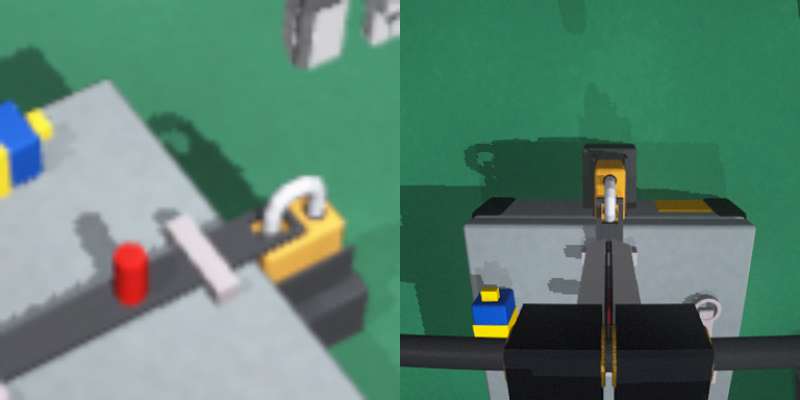

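The shackle stays down with the arm clear: the bow top is at (305,175), and the prediction is row 174 when locked or 167 when raised. The knob is still at its home pixel.

```bash
python3 -c "
from rig import finish_job
print(finish_job())"
```

```text
the job is handed in; nothing more can be done
None
```

The battery safe is locked and the job is handed in, at about 10 s of the 48 s allowed.

- **Bolt:** I gripped the red knob and slid it about 52 mm, until the force rose to 18 N at the end stop. The knob then measured about 106 mm from the padlock axis, against 105 mm expected. The pictures showed the bolt's slot under the shackle.
- **Shackle:** I pressed the bow down with shut fingers. It resisted by at least 6.5 N, snapped down, and met its stop at z ≈ 0.135 m under about 17 N. After I lifted the arm clear, the bow stayed at its locked height in the scene view (row 175, predicted 174) and the knob had not moved.
- **Pack and wrench:** neither was touched. They looked unmoved in the views, but I did not measure them again.

**Disagreements:** Triangulated heights came out a little low: 140 mm for the knob against 143 mm given, and 153 mm for the bow against 160 mm. While I gripped the knob, a side force of about 5–7 N showed that the grip was slightly off centre.

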